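Press home a row of popped tube stoppers

ROBOT

A 7-joint arm with a two-finger parallel gripper is mounted at the origin on the work surface. World frame = base frame: x ahead of the robot, y to its left, z up, the work surface at z = 0. Lengths are in m, angles in rad, forces in N, time in s.
With the tool pointing down it reaches from about 0.425 to 0.875 m from the base axis. Payload 8.4 kg.
Tool frame: the origin (TCP) lies between the finger pads, 19 mm behind the fingertips; this is the grasp point; z points along the fingers, y is the line along which they close (so a half turn about z gives the same grasp; the last joint's range is limited). The gripper opens to 87 mm and grips with 3 to 60 N. Pads are 19 mm wide; open, the fingers measure 117 mm over their backs; the gripper's body (75 mm by 190 mm) begins 51 mm behind the grasp point.
Start: joints at [-0.099, 0.333, 0.04, 1.465, -0.013, 1.343, -0.059], TCP at [0.65, -0, 0.241] pointing down, gripper open.
Joint ranges: [-2.58, 2.58], [-0.38, 2.09], [-1.3, 1.39], [0.25, 2.4], [-1.5, 4.64], [0.08, 2.09], [-2.65, 2.65]. Speed limits (rad/s): [2.22, 2.22, 2.79, 2.79, 3.14, 3.14, 3.14].

INTERFACE

Orientations are given as a 3x3 rotation matrix whose columns are the frame's x, y, z axes.
In Python, from plant import bot gives the robot as it stands. The module is installed in compiled form; this text tells all that it offers.
- The arm moves only by the shell command python3 -m handwheel 'ROWS' [FORCE]. ROWS is JSON, a list of rows, each a list of 3 entries, a list of its own where there are three numbers: the shift along the world's x, y, z in m, then the turn about the world's z in degrees, then the finger opening in m, from 0 to 0.087. A call has 1 to 10 rows; each row is the pose to reach, as a shift and turn from the pose commanded when the call began; what a row does not reach only later rows make up. A row lasts 1/12 s, in which the tool goes at most 41.7 mm and 7.16 degrees, less where a joint would pass 70% of its speed; a pose out of reach is approached as far as the arm can. A call with a gripper value outside its range is refused whole. The fingers move at their own pace and stop on an object; FORCE is the grip in N (left out, the last holds). Time passes only in rows, so rows that repeat a pose let the fingers close. It gives the time, the measured TCP pose, the force, the opening and the grip force at its end, in the units of the state.
- bot.get_state(): the state, without advancing time (a new reading comes with each control period).
- bot.snapshot(name): name is "scene" or "side" or "wrist"; returns a dict with "pixels" (420x560x3 uint8, blue, green, red), "z_map" (420x560 float32, m along the optical axis (not along the pixel's ray), 0 where there is no reading), "fx", "fy", "cx", "cy" (pixels), "world_to_cam" (4x4, takes a point from world to camera coordinates). Camera axes: x right, y down, z forward; pixel columns grow to the right and rows downward; lengths in m; the calibration is good to about 2 mm. A picture is of the moment at which its call begins.
- bot.job_done(): hands the job in; it is judged then, once.
The state is a dict: "t": time; "qpos": joint angles; "qd": joint speeds; "tau": joint torques, N m; "tcp_pos": TCP position; "eef_rot": TCP orientation; "contact_force": force on the tool from outside, world axes, zero at the start; "torque": the same for the moment, N m; "width": finger opening in m; "finger_force": force on a finger pad.
Only numpy, scipy, OpenCV 4.12 (cv2) and the standard library are available. Lean on these libraries where they do the work, as an engineer would, in place of code of your own. Each camera call takes 0.05 s, during which the arm holds its last target. There are 200 camera calls.

TASK

The rubber stoppers in the tube rack have popped up: trace along the row with your closed fingertips, just above it, and gently press each stopper straight down until it is fully home, one after the other, beginning at the end of the rack with the finger loop. Stay over the row, with the fingertips within about 5 cm of the stoppers, until the last one is down. Pinch and lift nothing, leave the rack standing where it is and the things around it alone, and finish clear of everything.

Things in the scene. Friction and masses are not known exactly. Their poses are not given: they have to be found in the camera images.
- rack: Loose grey plastic tube rack, 0.6 to 0.9 kg, at any yaw. Foot 176 x 72 mm; deck 176 x 50 mm, upper face at 74 mm. Five glass tubes in one straight row, 32 mm apart, rims at 80 mm. Origin: centre of the underside; x along the row, z up. At the -x end only, a flat horizontal finger loop sticks out 32 mm, at 70 mm height. Small loose things stand about 80 mm beside the row.
- stopper1_top (a point): Centre of the top face of stopper 1 (the first, at the loop end; x = -64 mm, y = 0 in the rack's frame). Black rubber head 18 mm across, 12 mm high. Top face 92 mm above the table when fully home, up to 102 mm when popped up.
- stopper1 (a joint): How far stopper 1 is pressed in (m): 0 is 10 mm proud, 0.010 is fully home on a hard stop. Starts at 0.001 to 0.005. Slides with about 3 N of friction and stays where it is left.
- stopper2_top (a point): Centre of the top face of stopper 2 (the second; x = -32 mm, y = 0 in the rack's frame). Black rubber head 18 mm across, 12 mm high. Top face 92 mm above the table when fully home, up to 102 mm when popped up.
- stopper2 (a joint): How far stopper 2 is pressed in (m): 0 is 10 mm proud, 0.010 is fully home on a hard stop. Starts at 0.001 to 0.005. Slides with about 3 N of friction and stays where it is left.
- stopper3_top (a point): Centre of the top face of stopper 3 (the third, in the middle; x = 0 mm, y = 0 in the rack's frame). Black rubber head 18 mm across, 12 mm high. Top face 92 mm above the table when fully home, up to 102 mm when popped up.
- stopper3 (a joint): How far stopper 3 is pressed in (m): 0 is 10 mm proud, 0.010 is fully home on a hard stop. Starts at 0.001 to 0.005. Slides with about 3 N of friction and stays where it is left.
- stopper4_top (a point): Centre of the top face of stopper 4 (the fourth; x = 32 mm, y = 0 in the rack's frame). Black rubber head 18 mm across, 12 mm high. Top face 92 mm above the table when fully home, up to 102 mm when popped up.
- stopper4 (a joint): How far stopper 4 is pressed in (m): 0 is 10 mm proud, 0.010 is fully home on a hard stop. Starts at 0.001 to 0.005. Slides with about 3 N of friction and stays where it is left.
- stopper5_top (a point): Centre of the top face of stopper 5 (the fifth and last, farthest from the loop; x = 64 mm, y = 0 in the rack's frame). Black rubber head 18 mm across, 12 mm high. Top face 92 mm above the table when fully home, up to 102 mm when popped up.
- stopper5 (a joint): How far stopper 5 is pressed in (m): 0 is 10 mm proud, 0.010 is fully home on a hard stop. Starts at 0.001 to 0.005. Slides with about 3 N of friction and stays where it is left.
- vial: Bystander, loose: small amber glass vial with white cap, 24 mm across, 50 mm high. Origin: centre of its underside. Leave it alone.
- jar: Bystander, loose: squat white screw jar, 40 mm across, 50 mm high. Origin: centre of its underside. Leave it alone.
- spatula: Bystander, loose: thin steel lab spatula, 150 x 12 mm, lying flat. Origin: middle of its underside. Leave it alone.
- reagent: Bystander, loose: glass reagent bottle, 64 mm across, 130 mm high. Origin: centre of its underside. Leave it alone.
- beaker: Bystander, loose: open glass beaker, 72 mm across, 90 mm high. Origin: centre of its underside. Leave it alone.
- tipbox: Bystander, loose: box of pipette tips, 120 x 85 x 61 mm. Origin: centre of its underside. Leave it alone.
- microrack: Bystander, loose: low block for micro tubes, 130 x 70 x 28 mm. Origin: centre of its underside. Leave it alone.
Mind the look-alikes: they are no part of the job. What is shaped like the rack but red or yellow is not meant.

How it is judged:
On the way, in this order (a step that is already met when the one before it is completed fails the run):
1. stopper 1 is pressed home (value of joint stopper1 above 0.0085 m), for 0.05 s.
2. stopper 2 is pressed home (value of joint stopper2 above 0.0085 m), for 0.05 s.
3. stopper 3 is pressed home (value of joint stopper3 above 0.0085 m), for 0.05 s.
4. stopper 4 is pressed home (value of joint stopper4 above 0.0085 m), for 0.05 s.
5. stopper 5 is pressed home (value of joint stopper5 above 0.0085 m), for 0.05 s.
At the end, for the whole second after the job is handed in: All five stoppers are within 1.5 mm of fully home; the rack stands upright and still on the table within 25 mm of where it stood; no bystander has moved more than 25 mm (value of joint each of stopper1, stopper2, stopper3, stopper4, stopper5 above 0.0085 m and distance of each of rack, vial, jar, spatula, reagent, beaker, tipbox, microrack from where it was at the start of the episode below 0.025 m and height (world z) of rack below 0.005 m and angle between rack's own z axis and vertical below 0.05 rad and linear speed of rack below 0.01 m/s); the robot touches nothing.
It fails at once if the rack is lifted (10 mm) or tipped (0.15 rad) (height (world z) of rack above 0.01 m or angle between rack's own z axis and vertical above 0.15 rad).
It fails at once if the rack is shoved or carried more than 25 mm from its place (distance of rack from where it was at the start of the episode above 0.025 m).
It fails at once if the fingers press on the rack or a stopper with more than 45 N (contact force between the fingers and rack above 45 N).
It fails at once if between the first and the last stopper the fingertips leave the row (more than about 80 mm above the seated stoppers, or the tool centre more than 70 mm to the side of the row) (value of joint stopper1 above 0.0085 m and value of joint stopper5 below 0.0085 m and (z of the grasp point in the frame of rack above 0.19 m or y of the grasp point in the frame of rack above 0.07 m or y of the grasp point in the frame of rack below -0.07 m)).
It fails at once if a bystander is moved more than 25 mm (distance of any of vial, jar, spatula, reagent, beaker, tipbox, microrack from where it was at the start of the episode above 0.025 m).
It also fails if it takes over 42 s, if anything falls off the work surface, if the arm or the gripper's body presses on something with over 40 N, if the wrist force passes 120 N, or if a joint passes its speed limit or range.

## Working session

There is one attempt and no reset: what is moved stays moved. The work goes in short steps, Python scripts to look and compute and a shell command to move; the robot and the scene stay as the last step left them, time stands still between calls to the robot, and variables do not carry over. Pictures are saved under pics/ and viewed, at most 10 in all, crops included, and the job is handed in when it is done.

```bash
mkdir -p pics; cat > h.py <<'E'
import numpy as np, cv2
from plant import bot
def snap(n):
    s=bot.snapshot(n); s['n']=n; return s
def world(s,u,v,z=None):
    """pixel arrays -> world points; by depth, or on plane z"""
    T=np.linalg.inv(s['world_to_cam']); u=np.atleast_1d(u).astype(float); v=np.atleast_1d(v).astype(float)
    r=np.stack([(u-s['cx'])/s['fx'],(v-s['cy'])/s['fy'],np.ones_like(u)],1)
    d=r@T[:3,:3].T; o=T[:3,3]
    k=s['z_map'][v.astype(int),u.astype(int)] if z is None else (z-o[2])/d[:,2]
    return o+d*k[:,None]
E
python3 - <<'E'
from h import *
for n in ('scene','side'):
    s=snap(n); cv2.imwrite(f'pics/{n}0.png',s['pixels']); np.savez(f'{n}0.npz',**s)
    print(n,np.linalg.inv(s['world_to_cam'])[:3,3])
st=bot.get_state(); print(st['t'],st['tcp_pos'],st['eef_rot'].round(3) if hasattr(st['eef_rot'],'round') else st['eef_rot'],st['width'])
E
```

```text
scene [0.87572188 0.6564007  0.91250814]
side [0.28945248 0.84842272 0.64182652]
0.1 [ 6.49629830e-01 -3.85101897e-05  2.40446245e-01] [[ 0.     1.    -0.001]
 [ 1.    -0.    -0.   ]
 [-0.    -0.001 -1.   ]] 0.08711918359834032
```

View pics/scene0.png

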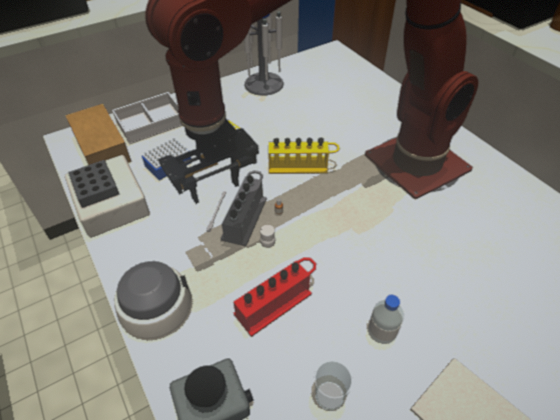

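View pics/side0.png

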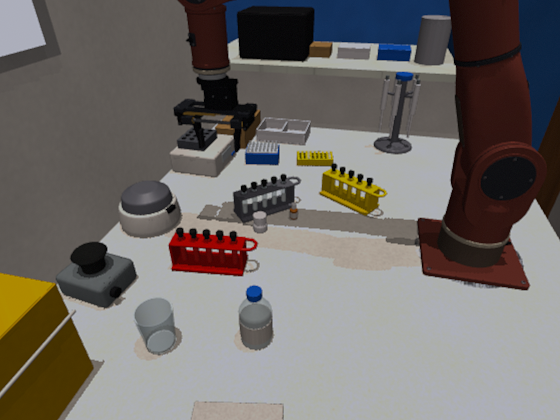

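Three rack shapes are in the scene image: yellow at (300,155), red at (273,295) and grey at (243,208). Only the grey one fits. Its loop is at about (256,178) in scene and (292,182) in side, towards the robot base. The vial is at (279,207) and the jar at (267,236). The spatula is at (215,210).

```bash
cat > m.py <<'E'
from h import *
out=[]
for n,(x0,y0,x1,y1) in dict(scene=(190,160,300,255),side=(220,165,310,235)).items():
    s=dict(np.load(f'{n}0.npz')); p=s['pixels']
    vv,uu=np.mgrid[y0:y1,x0:x1]; vv=vv.ravel();uu=uu.ravel()
    w=world(s,uu,vv); 
    m=(p[vv,uu].max(1)<50)&(w[:,2]>.083)&(w[:,2]<.112)
    M=np.zeros(p.shape[:2],np.uint8); M[vv[m],uu[m]]=255
    k,l,st,c=cv2.connectedComponentsWithStats(M,connectivity=4)
    for i in range(1,k):
        if st[i,4]<8: continue
        q=w[(l[vv,uu]==i)]
        print(n,c[i].round(1),st[i,4],'depth mean',q.mean(0).round(4),'zmax',q[:,2].max().round(4),'ray z.094',world(s,*c[i],.094)[0].round(4))
    cr=p[y0:y1,x0:x1]; out.append(cv2.resize(cr,(395,int(395*cr.shape[0]/cr.shape[1])),interpolation=cv2.INTER_CUBIC))
H=max(o.shape[0] for o in out)
cv2.imwrite('pics/crop.png',np.hstack([cv2.copyMakeBorder(o,0,H-o.shape[0],0,0,0) for o in out]))
E
python3 m.py
```

```text
scene [250.4 180.2] 10 depth mean [ 0.508  -0.1106  0.0915] zmax 0.0968 ray z.094 [ 0.5091 -0.1082  0.094 ]
scene [245.8 188.2] 10 depth mean [ 0.5328 -0.0902  0.0922] zmax 0.0976 ray z.094 [ 0.5336 -0.0885  0.094 ]
scene [241.8 195.7] 22 depth mean [ 0.5557 -0.0691  0.0952] zmax 0.0997 ray z.094 [ 0.5552 -0.0702  0.094 ]
scene [237.6 204.3] 18 depth mean [ 0.5792 -0.0474  0.0961] zmax 0.1001 ray z.094 [ 0.5784 -0.0492  0.094 ]
side [283.1 176.9] 24 depth mean [ 0.5079 -0.1103  0.0942] zmax 0.0989 ray z.094 [ 0.508  -0.1107  0.094 ]
side [273.6 179.7] 31 depth mean [ 0.5311 -0.0891  0.0937] zmax 0.0989 ray z.094 [ 0.531  -0.0886  0.094 ]
side [264.  182.6] 29 depth mean [ 0.5541 -0.068   0.093 ] zmax 0.0994 ray z.094 [ 0.5536 -0.0662  0.094 ]
side [253.8 185. ] 32 depth mean [ 0.5783 -0.047   0.0938] zmax 0.1003 ray z.094 [ 0.5782 -0.0467  0.094 ]
side [243.3 188.3] 32 depth mean [ 0.6023 -0.0251  0.0927] zmax 0.0986 ray z.094 [ 0.6016 -0.0231  0.094 ]
side [220.9 232.6] 11 depth mean [0.5871 0.1906 0.1006] zmax 0.102 ray z.094 [0.5907 0.1826 0.094 ]
side [232.7 233.1] 16 depth mean [0.5598 0.1863 0.1008] zmax 0.1022 ray z.094 [0.5632 0.178  0.094 ]
```

View pics/crop.png

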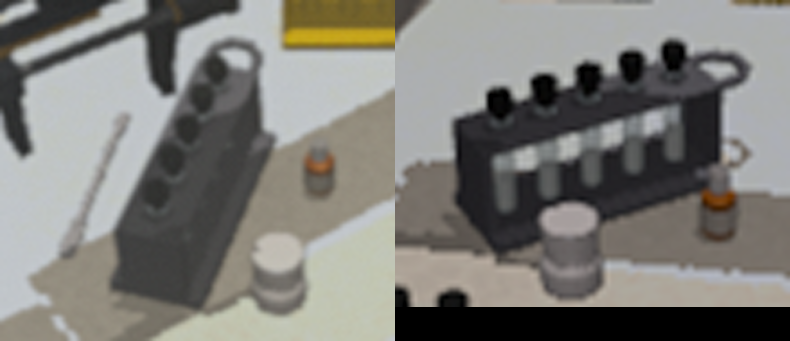

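The crop confirms the grey rack. Stoppers 1 to 5 show in side at (283,177), (274,180), (264,183), (254,185) and (243,188). They are spaced 31.8 mm, as specified, and the loop is at stopper 1. I'll close the fingers, turn across the row and look with the wrist camera.

```bash
python3 -m handwheel '[[[-0.015,-0.012,0],-6,0],[[-0.035,-0.03,0],-13,0],[[-0.055,-0.045,0],-20,0],[[-0.075,-0.06,0],-27,0],[[-0.095,-0.075,0],-34,0],[[-0.11,-0.09,0],-40,0],[[-0.12,-0.098,0],-46,0],[[-0.12,-0.098,0],-48,0],[[-0.12,-0.098,0],-48,0],[[-0.12,-0.098,0],-48,0]]' 20
python3 - <<'E'
from h import *
s=snap('wrist'); cv2.imwrite('pics/wrist1.png',s['pixels']); np.savez('wrist1.npz',**s)
print(np.linalg.inv(s['world_to_cam']).round(3))
E
```

```text
t: 0.93
tcp_pos: [0.53, -0.0977, 0.2411]
eef_rot: [[0.742, 0.671, -0.0], [0.671, -0.742, 0.0], [0.0, -0.0, -1.0]]
contact_force: [-0.1, -0.2, -0.4]
width: 0.0283
finger_force: 0.0
[[ 0.671 -0.712 -0.207  0.586]
 [-0.742 -0.644 -0.189 -0.046]
 [ 0.001  0.28  -0.96   0.385]
 [ 0.     0.     0.     1.   ]]
```

View pics/wrist1.png

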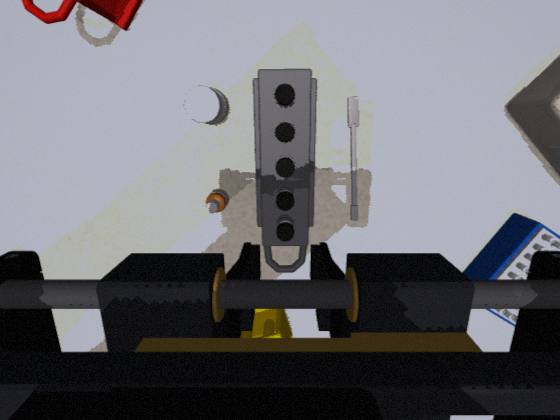

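The wrist view shows the five stoppers of the grey rack at about (285,95), (285,132), (285,167), (285,201) and (285,232). The loop is at (285,258), at the stopper 1 end. Next I'll measure the head centres.

```bash
python3 - <<'E'
from h import *
s=dict(np.load('wrist1.npz')); p=s['pixels']
vv,uu=np.mgrid[80:245,262:308]; vv=vv.ravel();uu=uu.ravel(); w=world(s,uu,vv)
m=(w[:,2]>.086)&(w[:,2]<.108)
M=np.zeros(p.shape[:2],np.uint8); M[vv[m],uu[m]]=255
k,l,st,c=cv2.connectedComponentsWithStats(M)
C=[]
for i in range(1,k):
    if st[i,4]<30: continue
    q=w[l[vv,uu]==i]; zt=np.percentile(q[:,2],80); t=q[q[:,2]>zt-.003]
    print(c[i].round(1),st[i,4],'top z',zt.round(4),'top mean',t.mean(0).round(4),'n',len(t),'mid',((t.min(0)+t.max(0))/2).round(4)); C.append(t.mean(0))
C=np.array(C)[::-1]
d=np.linalg.svd(C[:,:2]-C[:,:2].mean(0))[2][0]; print('yaw',np.degrees(np.arctan2(d[1],d[0])),'steps',np.linalg.norm(np.diff(C[:,:2],axis=0),axis=1))
st=bot.get_state(); print(st['tcp_pos'],st['width'],st['t'])
E
```

```text
[284.  94.] 345 top z 0.0987 top mean [ 0.6016 -0.0315  0.098 ] n 341 mid [ 0.6016 -0.0315  0.0979]
[284.1 131.7] 312 top z 0.1003 top mean [ 0.5782 -0.0528  0.0996] n 310 mid [ 0.5781 -0.0527  0.0996]
[284.1 167. ] 297 top z 0.0996 top mean [ 0.5546 -0.0741  0.099 ] n 282 mid [ 0.5546 -0.0742  0.099 ]
[284.3 200.4] 291 top z 0.1004 top mean [ 0.531  -0.0956  0.0999] n 260 mid [ 0.531  -0.0957  0.0998]
[284.4 231.2] 281 top z 0.0992 top mean [ 0.5076 -0.1169  0.0985] n 241 mid [ 0.5073 -0.1174  0.0983]
yaw 42.257622581987874 steps [0.03173612 0.03187353 0.0317883  0.0316543 ]
[ 0.53010233 -0.09752785  0.241053  ] 0.023997632875368206 0.9833
```

The heights of 98 to 100 mm, the spacing of 31.8 mm and the yaw of 42.3° all match. I'll move over stopper 1 and descend to 12 mm above it.

```bash
python3 -m handwheel '[[[-0.012,-0.01,0],0,0],[[-0.0225,-0.0193,0],0,0],[[-0.0225,-0.0193,-0.02],0,0],[[-0.0225,-0.0193,-0.045],0,0],[[-0.0225,-0.0193,-0.07],0,0],[[-0.0225,-0.0193,-0.09],0,0],[[-0.0225,-0.0193,-0.104],0,0],[[-0.0225,-0.0193,-0.111],0,0],[[-0.0225,-0.0193,-0.111],0,0]]'
python3 - <<'E'
from h import *
s=snap('side'); cv2.imwrite('pics/side2.png',cv2.resize(s['pixels'][110:250,180:340],(800,700))[:600])
print(bot.get_state()['tcp_pos'],bot.get_state()['width'])
E
```

```text
t: 1.73
tcp_pos: [0.5061, -0.1177, 0.1289]
eef_rot: [[0.743, 0.669, -0.003], [0.669, -0.743, 0.0], [-0.002, -0.002, -1.0]]
contact_force: [-0.9, 0.1, 0.5]
width: 0.0004
finger_force: 0.0
[ 0.50691421 -0.11777625  0.13010431] 0.0006978874132320637
```

View pics/side2.png

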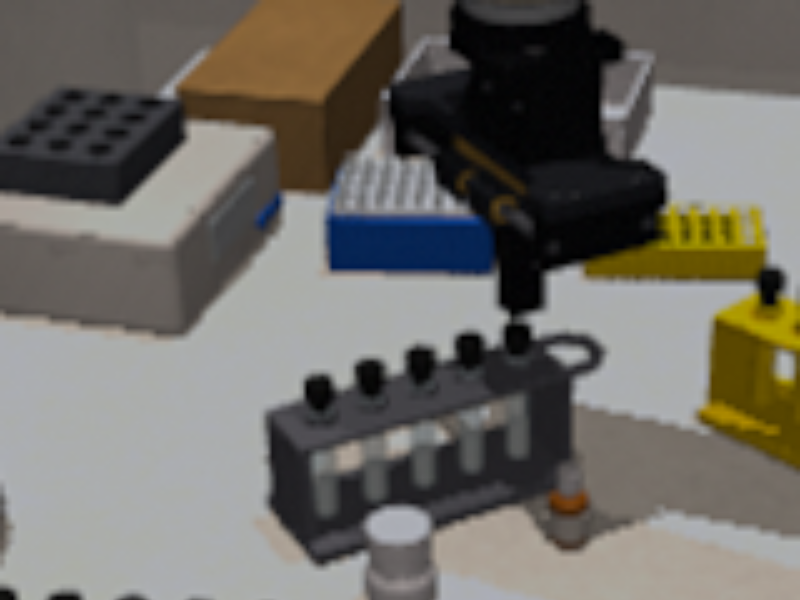

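The closed tips, at crop pixel (520,305), are directly above stopper 1 at (517,335). I'll press it slowly.

```bash
python3 -m handwheel '[[[0.0005,0.0007,-0.005],0,0],[[0.0005,0.0007,-0.009],0,0],[[0.0005,0.0007,-0.011],0,0],[[0.0005,0.0007,-0.013],0,0],[[0.0005,0.0007,-0.015],0,0],[[0.0005,0.0007,-0.0165],0,0],[[0.0005,0.0007,-0.0175],0,0],[[0.0005,0.0007,-0.0175],0,0]]'
```

```text
t: 2.45
tcp_pos: [0.5081, -0.1166, 0.1127]
eef_rot: [[0.743, 0.669, 0.0], [0.669, -0.743, -0.0], [0.0, 0.0, -1.0]]
contact_force: [-0.4, 0.6, 0.4]
width: 0.0006
finger_force: 0.3
```

```bash
python3 -m handwheel '[[[0,0,-0.0005],0,0],[[0,0,-0.001],0,0],[[0,0,-0.001],0,0]]'; python3 -m handwheel '[[[0,0,-0.0005],0,0],[[0,0,-0.001],0,0],[[0,0,-0.001],0,0]]'
```

```text
t: 2.7
tcp_pos: [0.5081, -0.1166, 0.1118]
eef_rot: [[0.743, 0.669, 0.0], [0.669, -0.743, -0.0], [0.0, 0.0, -1.0]]
contact_force: [0.6, 0.3, 2.9]
width: 0.0006
finger_force: 1.0
t: 2.95
tcp_pos: [0.5082, -0.1166, 0.1111]
eef_rot: [[0.743, 0.669, 0.0], [0.669, -0.743, 0.0], [0.0, 0.0, -1.0]]
contact_force: [-2.1, 0.4, 6.6]
width: 0.0006
finger_force: 3.2
```

```bash
python3 -m handwheel '[[[0,0,-0.0005],0,0],[[0,0,-0.001],0,0],[[0,0,-0.001],0,0]]'
```

```text
t: 3.2
tcp_pos: [0.5082, -0.1166, 0.111]
eef_rot: [[0.743, 0.669, 0.001], [0.669, -0.743, 0.0], [0.001, 0.0, -1.0]]
contact_force: [-6.1, 0.6, 16.2]
width: 0.0002
finger_force: 8.0
```

Stopper 1 is on its hard stop: 16 N with TCP z held at 0.111. Next, stopper 2.

```bash
python3 -m handwheel '[[[0,0,0.01],0,0],[[0,0,0.019],0,0],[[0.0115,0.0105,0.019],0,0],[[0.023,0.021,0.019],0,0],[[0.023,0.021,0.019],0,0],[[0.023,0.021,0.014],0,0],[[0.023,0.021,0.01],0,0],[[0.023,0.021,0.007],0,0]]'; python3 -m handwheel '[[[0,0,-0.002],0,0],[[0,0,-0.0035],0,0],[[0,0,-0.005],0,0],[[0,0,-0.006],0,0],[[0,0,-0.0065],0,0],[[0,0,-0.007],0,0],[[0,0,-0.007],0,0]]'
```

```text
t: 3.87
tcp_pos: [0.5309, -0.0953, 0.116]
eef_rot: [[0.743, 0.669, -0.001], [0.669, -0.743, 0.0], [-0.0, -0.001, -1.0]]
contact_force: [0.5, 2.4, 3.2]
width: 0.0003
finger_force: 1.8
t: 4.45
tcp_pos: [0.531, -0.0956, 0.111]
eef_rot: [[0.743, 0.669, 0.0], [0.669, -0.743, 0.0], [0.001, -0.0, -1.0]]
contact_force: [-5.3, 3.3, 15.8]
width: 0.0001
finger_force: 7.9
```

Stopper 2 gave the same reading: 0.111 at 16 N. On to stopper 3.

```bash
python3 -m handwheel '[[[0,0,0.01],0,0],[[0,0,0.019],0,0],[[0.0118,0.0107,0.019],0,0],[[0.0236,0.0214,0.019],0,0],[[0.0236,0.0214,0.019],0,0],[[0.0236,0.0214,0.014],0,0],[[0.0236,0.0214,0.01],0,0],[[0.0236,0.0214,0.007],0,0]]'; python3 -m handwheel '[[[0,0,-0.002],0,0],[[0,0,-0.0035],0,0],[[0,0,-0.005],0,0],[[0,0,-0.006],0,0],[[0,0,-0.0065],0,0],[[0,0,-0.007],0,0],[[0,0,-0.007],0,0]]'
```

```text
t: 5.12
tcp_pos: [0.5543, -0.0741, 0.1159]
eef_rot: [[0.743, 0.669, -0.001], [0.669, -0.743, 0.0], [-0.0, -0.001, -1.0]]
contact_force: [0.0, 1.4, 3.6]
width: 0.0004
finger_force: 1.8
t: 5.7
tcp_pos: [0.5544, -0.0742, 0.111]
eef_rot: [[0.743, 0.669, 0.0], [0.669, -0.743, 0.0], [0.0, -0.0, -1.0]]
contact_force: [-7.1, 3.1, 15.8]
width: 0.0007
finger_force: 7.8
```

```bash
python3 -m handwheel '[[[0,0,0.01],0,0],[[0,0,0.019],0,0],[[0.0118,0.0107,0.019],0,0],[[0.0236,0.0214,0.019],0,0],[[0.0236,0.0214,0.019],0,0],[[0.0236,0.0214,0.014],0,0],[[0.0236,0.0214,0.01],0,0],[[0.0236,0.0214,0.007],0,0]]'; python3 -m handwheel '[[[0,0,-0.002],0,0],[[0,0,-0.0035],0,0],[[0,0,-0.005],0,0],[[0,0,-0.006],0,0],[[0,0,-0.0065],0,0],[[0,0,-0.007],0,0],[[0,0,-0.007],0,0]]'
python3 - <<'E'
from h import *
s=snap('side'); cv2.imwrite('pics/side3.png',cv2.resize(s['pixels'][140:245,180:340],(800,525)))
E
```

```text
t: 6.37
tcp_pos: [0.5778, -0.0536, 0.1163]
eef_rot: [[0.744, 0.668, -0.0], [0.668, -0.744, -0.0], [-0.0, 0.0, -1.0]]
contact_force: [-0.3, 0.3, 3.7]
width: 0.0004
finger_force: 1.8
t: 6.95
tcp_pos: [0.5779, -0.0536, 0.111]
eef_rot: [[0.744, 0.669, -0.0], [0.669, -0.744, -0.0], [-0.0, 0.0, -1.0]]
contact_force: [-8.3, -1.0, 15.6]
width: 0.0005
finger_force: 7.8
```

View pics/side3.png

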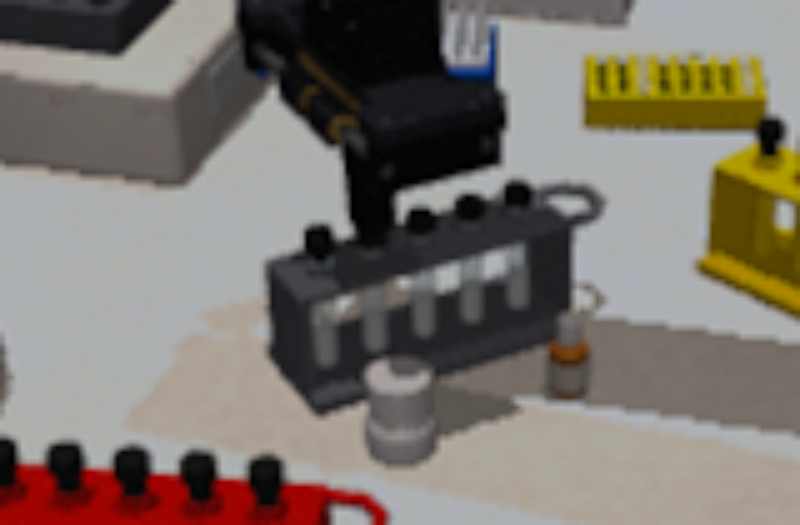

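The picture shows stoppers 1 to 3 seated at (517,193), (470,206) and (421,218). The fingers are on stopper 4 at (373,235), and stopper 5 at (320,242) is still proud. The rack hasn't moved. Now the last one.

```bash
python3 -m handwheel '[[[0,0,0.01],0,0],[[0,0,0.019],0,0],[[0.0118,0.011,0.019],0,0],[[0.0236,0.022,0.019],0,0],[[0.0236,0.022,0.019],0,0],[[0.0236,0.022,0.014],0,0],[[0.0236,0.022,0.01],0,0],[[0.0236,0.022,0.007],0,0]]'; python3 -m handwheel '[[[0,0,-0.002],0,0],[[0,0,-0.0035],0,0],[[0,0,-0.005],0,0],[[0,0,-0.006],0,0],[[0,0,-0.0065],0,0],[[0,0,-0.007],0,0],[[0,0,-0.007],0,0]]'
```

```text
t: 7.67
tcp_pos: [0.6012, -0.0315, 0.1161]
eef_rot: [[0.744, 0.669, -0.001], [0.669, -0.744, -0.0], [-0.001, -0.0, -1.0]]
contact_force: [-1.3, -0.2, 4.3]
width: 0.0006
finger_force: 1.8
t: 8.25
tcp_pos: [0.6015, -0.0314, 0.1111]
eef_rot: [[0.744, 0.669, -0.0], [0.669, -0.744, -0.0], [-0.0, -0.0, -1.0]]
contact_force: [-8.6, -1.0, 14.6]
width: 0.0002
finger_force: 7.4
```

```bash
python3 -m handwheel '[[[0,0,0.01],0,0],[[0,0,0.03],0,0],[[0,0,0.06],0,0],[[0,0,0.09],0,0],[[0,0,0.12],0,0],[[-0.03,-0.03,0.13],0,0],[[-0.055,-0.05,0.13],0,0],[[-0.0715,-0.0665,0.13],0,0],[[-0.0715,-0.0665,0.13],0,0],[[-0.0715,-0.0665,0.13],0,0]]'
python3 - <<'E'
from h import *
s=snap('wrist'); p=s['pixels']
vv,uu=np.mgrid[80:250,262:308]; vv=vv.ravel();uu=uu.ravel(); w=world(s,uu,vv)
M=np.zeros(p.shape[:2],np.uint8); m=(w[:,2]>.083)&(w[:,2]<.108); M[vv[m],uu[m]]=255
k,l,st,c=cv2.connectedComponentsWithStats(M)
for i in range(1,k):
    if st[i,4]>30:
        q=w[l[vv,uu]==i]; print(c[i].round(1),st[i,4],np.median(q,0).round(4))
E
```

```text
t: 9.08
tcp_pos: [0.5299, -0.0984, 0.2404]
eef_rot: [[0.745, 0.667, 0.001], [0.667, -0.745, 0.0], [0.001, 0.001, -1.0]]
contact_force: [0.3, -0.1, -0.2]
width: 0.0005
finger_force: 0.0
[282.8  94.1] 334 [ 0.6016 -0.0316  0.0918]
[283.1 131.2] 296 [ 0.5781 -0.0528  0.0918]
[283.4 165.8] 285 [ 0.5548 -0.074   0.092 ]
[283.7 198.3] 276 [ 0.5317 -0.0951  0.0919]
[283.9 229.2] 262 [ 0.5083 -0.1163  0.0918]
```

All five tops now measure 92 mm, which is fully home. The rack hasn't moved and the tool is clear at rest.

```bash
python3 -c "
from plant import bot
print(bot.job_done())"
```

```text
the job is handed in; nothing more can be done
None
```

All five stoppers of the grey rack were pressed home in order from the loop end, their tops all measuring 92 mm afterwards; the rack moved less than 1 mm, the arm finished clear, and the job is handed in (no verdict was returned).

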